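Lock the soldering turntable with its drop pin

TASK

Swing the soldering turntable round until the hole in its lug lies over the hole in the lug of the fixed base beneath. Then take the locking pin, the one with the wide flat collar, out of the wooden punch stand and push it down through both holes until its collar sits flat on the turntable's lug, and let go of it.

Things in the scene. Friction and masses are not known exactly. Their poses are not given: they have to be found in the camera images.
- lock_hole (a point): Mouth centre (28 mm above the table) of the 30 mm round hole in the 50 mm wide lug of the fixed base, a grey painted disc 144 mm across, 28 mm high; the hole goes down to the table. This point's x axis is level and points from the hole to the turntable's vertical turning axis, 110 mm away; z is up.
- lug_hole (a point): Mouth centre (38 mm above the table) of the 30 mm hole in the turntable's lug, 110 mm from the axis; lug 50 mm wide. Brown-grey steel plate 156 mm across, 8 mm thick, on the base; turns both ways, no stop where holes meet, stays where left (0.1 N m). Starts 35 to 75 degrees off; the lug must go clockwise from above. A fixed 78 mm square firebrick, top at 60 mm, is on its middle.
- post (a point): Upright round steel post, the turntable's handle, 16 mm thick, fixed on the plate exactly opposite the lug hole, 105 mm from the turning axis. This point is on its centre line 70 mm above the table; the post's foot is at 38 mm and its top at 90 mm. Grip it from above or push it sideways.
- pin_grip (a point): Centre of the steel pin's grip, a cylinder 24 mm across, 46 mm high. Collar under it 46 mm across, 5 thick, its underside 28 mm below this point; then a 14 mm shank with tapered nose, tip 62 mm below. Loose, upright in one of 3 stand holes 60 mm apart; x axis along their row. Point is 73 mm above the table there, 66 when home. Neighbours (ball punch, wooden graver) have no collar. Under 0.3 kg.

How it is judged:
By the outcome, as a careful person would: the job done as asked, in the order asked, and still so for the second after the job is handed in, with the robot touching nothing.
It also fails if it takes over 54 s, if anything falls off the work surface, if the arm or the gripper's body presses on something with over 40 N, if the wrist force passes 120 N, or if a joint passes its speed limit or range.

ROBOT

A 6-joint arm with a two-finger parallel gripper is mounted at the origin on the work surface. World frame = base frame: x ahead of the robot, y to its left, z up, the work surface at z = 0. Lengths are in m, angles in rad, forces in N, time in s.
With the tool pointing down it reaches from about 0.35 to 0.85 m from the base axis. Payload 8.1 kg.
Tool frame: the origin (TCP) lies at the very end of the fingers, on their centre line; the grasp point (between the pads) lies 19 mm behind it; x points along the fingers, y is the direction in which the jaws open and shut, and the axes are right-handed (so a half turn about x gives the same grasp; the last joint's range is limited). The gripper opens to 93 mm and grips with 3 to 60 N. Pads are 15 mm wide; open, the fingers measure 128 mm over their backs; the gripper's body (75 mm by 188 mm) begins 65 mm behind the grasp point.
Start: joints at [-1.283, 0.13, 1.488, -0, 1.523, -0.085], TCP at [0.219, -0.559, 0.219] pointing down, gripper open.
Joint ranges: [-2.96, 2.96], [-0.89, 2.26], [0.02, 2.5], [-1.34, 4.48], [0, 2.73], [-2.66, 2.66]. Speed limits (rad/s): [2.39, 2.39, 2.79, 3.14, 3.14, 3.14].

INTERFACE

Orientations are given as a rotation vector (axis times angle).
In Python, from plant import * gives the robot as it stands. The module is installed in compiled form; this text tells all that it offers.
- The arm moves only by the tool apply_moves, never from a script. Its argument "series" is a list of rows, each an object with "jaw": the gripper's target within -1 to 1 (shut at 1, half-way at 0, fully open at -1); "linear": the shift along the tool's x, y, z normalised to -1 to 1, where 1 is 0.6 m, a list of three; "roll": the turn about the tool's x normalised to -1 to 1, where 1 is 30 degrees. A call has 1 to 20 rows; each row is the pose to reach, as a shift and turn from the pose measured when the call began, along the tool's axes at that moment; what a row does not reach only later rows make up. A row lasts 1/8 s, in which the tool goes at most 62.5 mm and 10.7 degrees, less where a joint would pass 70% of its speed; a pose out of reach is approached as far as the arm can. A call with a number of a shift or a turn outside -1 to 1 is refused whole. A call with a gripper value outside its range is refused whole. The fingers move at their own pace and stop on an object; "force" is the grip in N (left out, the last holds). Time passes only in rows, so rows that repeat a pose let the fingers close. It gives the time, the measured TCP pose, the force and the opening at its end, in the units of the state.
- read_state(): the state, without advancing time (a new reading comes with each control period).
- read_camera(name): name is "side" or "top"; returns a dict with "pixels" (420x560x3 uint8, blue, green, red), "intrinsics" (3x3 intrinsics, pixels), "D" ([k1, k2, p1, p2, k3] as OpenCV has them; the pictures are not rectified), "rvec" (rotation vector, rad) and "tvec" (3), from world to camera coordinates, as OpenCV has them. Camera axes: x right, y down, z forward; pixel columns grow to the right and rows downward; lengths in m; the calibration is good to about 2 mm. A picture is of the moment at which its call begins. There is no depth.
- close_job(): hands the job in, once; it reports no verdict.
The state is a dict: "t": time; "q": joint angles; "dq": joint speeds; "joint_torque": joint torques, N m; "tool_pos": TCP position; "orientation": TCP orientation; "force": force on the tool from outside, world axes, zero at the start; "wrist_torque": the same for the moment, N m; "opening": finger opening in m.
Only numpy, scipy, OpenCV 4.12 (cv2) and the standard library are available. Lean on these libraries where they do the work, as an engineer would, in place of code of your own. Each camera call takes 0.05 s, during which the arm holds its last target. There are 200 camera calls.

## Working session

There is one attempt and no reset: what is moved stays moved. The work goes in short steps, Python scripts to look and compute and a tool call to move; the robot and the scene stay as the last step left them, time stands still between calls to the robot, and variables do not carry over. Pictures are saved under pics/ and viewed, about 8 in all and at most 12, crops included, and the job is handed in when it is done.

Besides the shell and the picture viewer there is one more tool, called after ">>>" by a JSON object that holds its "method" and its "body", one argument or row to a line. apply_moves: Moves the arm, as the interface text tells. Its arguments: {"type":"object","properties":{"series":{"type":"array"},"force":{"type":"number"}},"required":["series"]}

```bash
mkdir -p pics; cat > h.py <<'E'
import numpy as np, cv2
from plant import *
from scipy.spatial.transform import Rotation as R
def cam(n,save=None):
    c=read_camera(n)
    if save: cv2.imwrite('pics/'+save,c['pixels'])
    return c
def ray(c,uv):
    K=np.array(c['intrinsics']);D=np.array(c['D'])
    p=cv2.undistortPoints(np.array([[uv]],float),K,D)[0,0]
    M=cv2.Rodrigues(np.array(c['rvec'],float))[0];t=np.array(c['tvec'],float).ravel()
    return -M.T@t, M.T@np.array([p[0],p[1],1])
def onz(c,uv,z):
    o,d=ray(c,uv); return o+d*(z-o[2])/d[2]
def proj(c,P):
    return cv2.projectPoints(np.array(P,float).reshape(-1,1,3),np.array(c['rvec'],float),np.array(c['tvec'],float),np.array(c['intrinsics']),np.array(c['D']))[0][:,0]
E
python3 - <<'E'
from h import *
for n in('top','side'):
    c=cam(n,n+'1.png');print(n,ray(c,(280,210)))
s=read_state();print(s);print(R.from_rotvec(s['orientation']).as_matrix().round(3))
E
```

```text
top (array([ 0.4610467 , -0.08364092,  0.88524427]), array([ 0.09717494, -0.0239939 , -0.99497987]))
side (array([0.23198527, 0.51313309, 0.53309621]), array([ 0.40488511, -0.74476034, -0.53069498]))
{'t': 0.1, 'q': array([-1.28340103e+00,  1.31079149e-01,  1.48919411e+00, -2.64457464e-05,
        1.52298920e+00, -8.54090177e-02]), 'dq': array([ 0.00109222, -0.00129986, -0.00207852,  0.00028857, -0.00046469,
       -0.00138209]), 'joint_torque': array([ 3.07627251e-04, -5.61344433e+01, -4.93095481e+01,  7.69657572e-02,
        2.92008987e-02, -6.28978478e-05]), 'tool_pos': array([ 0.2183952 , -0.55828123,  0.21768319]), 'orientation': array([ 2.01819086,  0.38235605, -2.01859063]), 'force': array([-0.30832616, -0.0472404 , -0.4080832 ]), 'wrist_torque': array([ 0.00299513, -0.02442715,  0.01114837]), 'opening': 0.09320989464062751}
[[-0.     0.364 -0.931]
 [ 0.002 -0.931 -0.364]
 [-1.    -0.002 -0.   ]]
```

View pics/top1.png

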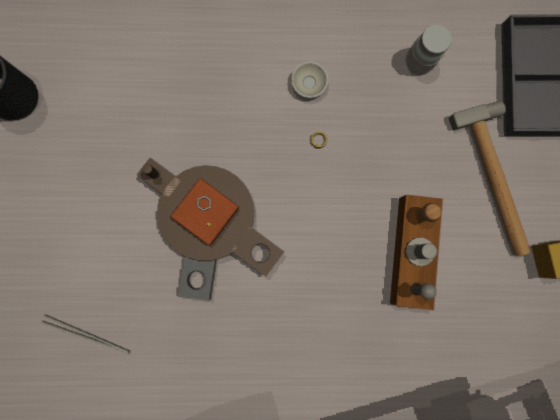

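View pics/side1.png

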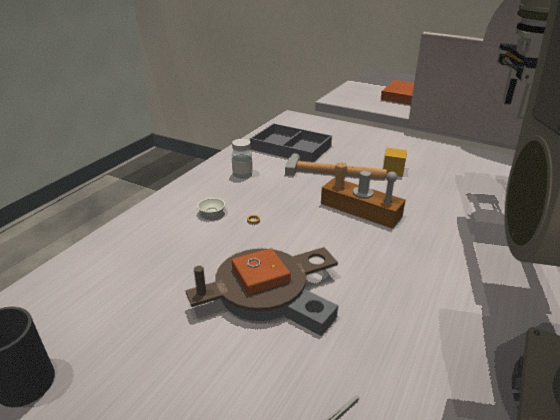

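Top view: lug hole near (261,253), base hole near (196,281), post near (152,173), pin with its collar in the middle stand hole at (421,252). Side view: post (199,280), lug hole (317,261), lock hole (314,307), pin (364,183).

```bash
python3 - <<'E'
from h import *
c=cam('top');im=c['pixels']
d=cam('side');im2=d['pixels']
A=cv2.resize(im[150:310,130:290],(480,480),interpolation=cv2.INTER_CUBIC)
B=cv2.resize(im[185:315,385:450],(240,480),interpolation=cv2.INTER_CUBIC)
cv2.imwrite('pics/crop1.png',np.hstack([A,B]))
C=cv2.resize(im2[230:340,180:345],(600,400),interpolation=cv2.INTER_CUBIC)
E_=cv2.resize(im2[150:230,310:360+50],(200,400*200//250),interpolation=cv2.INTER_CUBIC)
E_=cv2.copyMakeBorder(E_,0,400-E_.shape[0],0,0,cv2.BORDER_CONSTANT)
cv2.imwrite('pics/crop2.png',np.hstack([C,E_]))
# axes
for uv,z in(((261,253),.038),((196,281),.028),((152,173),.09),((206,213),.038),((428,251),.096),((421,252),.05)): print(uv,onz(c,uv,z).round(4))
# pixel scale
P=onz(c,(196,281),.028);print(proj(c,[P,P+[.01,0,0],P+[0,.01,0]]).round(2))
# disc: dark brown mask ellipse
print(im[253,240],im[190,180],im[250,225],im[281,186],im[253,261],im[281,196],im[120,240])
E
```

```text
(261, 253) [ 0.4737 -0.0738  0.038 ]
(196, 281) [0.428  0.0311 0.028 ]
(152, 173) [0.5939 0.0932 0.09  ]
(206, 213) [0.5379 0.0161 0.038 ]
(428, 251) [ 0.4778 -0.3268  0.096 ]
(421, 252) [ 0.477  -0.3298  0.05  ]
[[196.   281.  ]
 [196.15 274.77]
 [189.79 280.98]]
[65 76 92] [63 75 89] [62 73 88] [72 75 76] [126 135 147] [122 130 141] [121 129 139]
```

View pics/crop1.png

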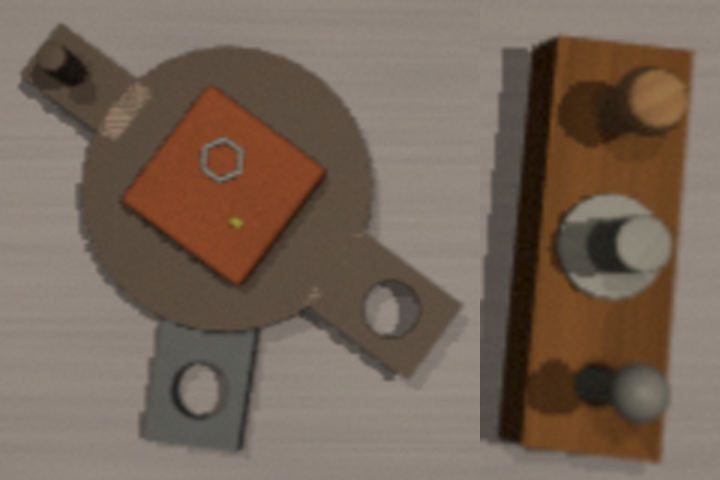

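View pics/crop2.png

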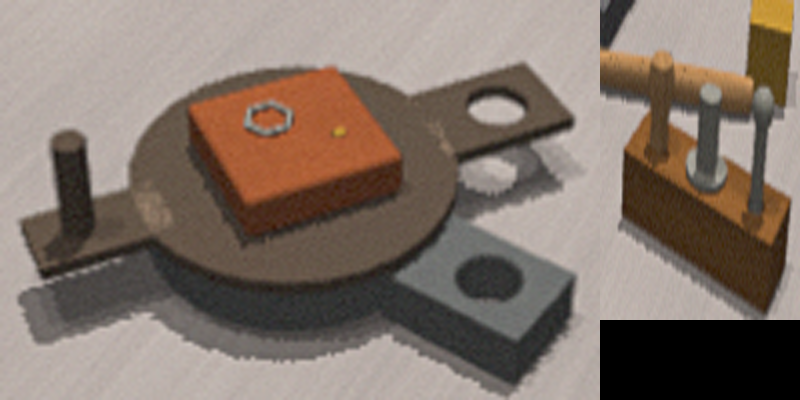

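Crops confirm: brown lug hole ≈(260,253), grey lug hole ≈(196,280), post top ≈(147,170), disc centre ≈(205,212), pin top ≈(428.6,250.8), collar ≈(420.5,251.6). Loose trinkets lie on the brick, so I'll turn slowly. Now refining with masks.

```bash
cat > m.py <<'E'
from h import *
def brown(im):
    f=cv2.GaussianBlur(im,(3,3),0).astype(float);r=f[...,2]/f[...,0]
    return ((r>1.27)&(r<1.75)&(f[...,2]<112)&(f[...,2]>60)).astype('uint8')*255
def grey(im):
    f=cv2.GaussianBlur(im,(3,3),0).astype(float);r=f[...,2]/f[...,0]
    return ((r<1.13)&(f[...,2]>60)&(f[...,2]<108)).astype('uint8')*255
def hole(mask,uv,lim=14):
    # radial boundary from uv: flood region of non-mask around uv
    n,l,s,ce=cv2.connectedComponentsWithStats(255-mask,connectivity=4)
    k=l[int(uv[1]),int(uv[0])]
    m=(l==k).astype('uint8'); cn=max(cv2.findContours(m,cv2.RETR_EXTERNAL,cv2.CHAIN_APPROX_NONE)[0],key=len)
    return cv2.fitEllipse(cn),s[k,4]
def tri(c,u,d,v):
    o,a=ray(c,u);p,b=ray(d,v);a/=np.linalg.norm(a);b/=np.linalg.norm(b)
    t=np.linalg.lstsq(np.c_[a,-b],p-o,rcond=None)[0]
    x,y=o+a*t[0],p+b*t[1];return (x+y)/2,np.linalg.norm(x-y)
E
python3 - <<'E'
from m import *
c=cam('top');d=cam('side')
o=[]
for nm,cc,pts in(('top',c,((260,253),(196,280))),('side',d,((317,260),(314,306)))):
    for f,uv,z in((brown,pts[0],.038),(grey,pts[1],.028)):
        e,a=hole(f(cc['pixels']),uv);print(nm,f.__name__,np.round(e[0],1),np.round(e[1],1),a,onz(cc,e[0],z).round(4))
# disc
b=brown(c['pixels']);cn=max(cv2.findContours(b,0,1)[0],key=cv2.contourArea)
p=np.array([onz(c,q,.038) for q in cn[:,0]])
r=np.hypot(*(p[:,:2]-[.54,.016]).T)
s=p[(r<.083)&(r>.07)][:,:2]
A=np.c_[2*s,np.ones(len(s))];x=np.linalg.lstsq(A,(s**2).sum(1),rcond=None)[0]
print('disc',x[:2],'r',np.sqrt(x[2]+x[0]**2+x[1]**2),len(s))
print('post top',tri(c,(147.3,169.7),d,(180+68*.275,230+137*.275)),onz(c,(147.3,169.7),.09))
print('pin top',tri(c,(428.6,250.8),d,(310+110*.5,150+91*.5)),onz(c,(428.6,250.8),.096),onz(c,(420.5,251.6),.05))
# stand row: ball and graver tops
s=.5
for nm,u,v in(('graver',(385+(657-480)/3.69,185+100/3.69),(310+61*.5,150+57*.5)),('ball',(385+(640-480)/3.69,185+393/3.69),(310+164*.5,150+98*.5))): print(nm,tri(c,u,d,v))
E
```

```text
top brown [259.7 252.7] [17.2 17.4] 260 [ 0.4741 -0.0716  0.038 ]
top grey [195.7 279.6] [16.2 17.6] 244 [0.4303 0.0316 0.028 ]
side brown [316.  259.3] [10.  16.4] 148 [ 0.473  -0.0665  0.038 ]
side grey [314.1 306.1] [ 9.8 16.6] 144 [0.4297 0.0331 0.028 ]
disc [0.5389312  0.01700245] r 0.07687502810578555 236
post top (array([0.59978812, 0.10114028, 0.08877675]), np.float64(0.0015796563470417849)) [0.59887679 0.10043392 0.09      ]
pin top (array([ 0.47909396, -0.34978653,  0.02525137]), np.float64(0.0010504464419553788)) [ 0.47806433 -0.32772798  0.096     ] [ 0.47766413 -0.32899042  0.05      ]
graver (array([ 0.5411696 , -0.34919051,  0.05349643]), np.float64(0.0004265682648166905))
ball (array([ 0.41419673, -0.3436487 ,  0.03783014]), np.float64(0.0003327636976685953))
```

```bash
cat > g.py <<'E'
import sys
from h import *
def lin(P,s=None):
    s=s or read_state();M=R.from_rotvec(s['orientation']).as_matrix()
    return (M.T@(np.atleast_2d(P)-s['tool_pos']).T).T/0.6
E
python3 - <<'E'
from m import *
from g import lin
c=cam('top');d=cam('side')
for nm,u,v in(('pin',(428.6,250.8),(365,172.7)),('graver',(385+(657-480)/3.69,185+100/3.69),(310+61*.5,150+57/4)),('ball',(385+(640-480)/3.69,185+393/3.69),(310+164*.5,150+98/4))): print(nm,tri(c,u,d,v))
print(lin([[.6,.1015,.13],[.6,.1015,.058]]).round(3))
E
```

```text
pin (array([ 0.47835077, -0.32827884,  0.09393544]), np.float64(0.0005129201137989576))
graver (array([ 0.53790793, -0.33494453,  0.0970017 ]), np.float64(0.00239401575272496))
ball (array([ 0.41795094, -0.32221565,  0.10781174]), np.float64(6.534914535651391e-05))
[[ 0.148 -0.793 -0.993]
 [ 0.268 -0.793 -0.993]]
```

>>> {"method": "apply_moves", "body": {
  "series": [
    {"jaw": -1,"linear": [0,-0.793,-0.993],"roll": 0},
    {"jaw": -1,"linear": [0,-0.793,-0.993],"roll": 0},
    {"jaw": -1,"linear": [0,-0.793,-0.993],"roll": 0},
    {"jaw": -1,"linear": [0,-0.793,-0.993],"roll": 0},
    {"jaw": -1,"linear": [0,-0.793,-0.993],"roll": 0},
    {"jaw": -1,"linear": [0,-0.793,-0.993],"roll": 0},
    {"jaw": -1,"linear": [0,-0.793,-0.993],"roll": 0},
    {"jaw": -1,"linear": [0,-0.793,-0.993],"roll": 0},
    {"jaw": -1,"linear": [0,-0.793,-0.993],"roll": 0},
    {"jaw": -1,"linear": [0,-0.793,-0.993],"roll": 0},
    {"jaw": -1,"linear": [0,-0.793,-0.993],"roll": 0},
    {"jaw": -1,"linear": [0,-0.793,-0.993],"roll": 0},
    {"jaw": -1,"linear": [0,-0.793,-0.993],"roll": 0},
    {"jaw": -1,"linear": [0,-0.793,-0.993],"roll": 0},
    {"jaw": -1,"linear": [0.148,-0.793,-0.993],"roll": 0},
    {"jaw": -1,"linear": [0.148,-0.793,-0.993],"roll": 0},
    {"jaw": -1,"linear": [0.148,-0.793,-0.993],"roll": 0},
    {"jaw": -1,"linear": [0.148,-0.793,-0.993],"roll": 0}
  ]
}}

```text
t: 2.65
tool_pos: [0.601, 0.1004, 0.1319]
orientation: [2.021, 0.379, -2.016]
force: [1.1, -0.7, 1.1]
opening: 0.0931
```

```bash
python3 - <<'E'
from g import *
s=read_state();print(s['t'],s['tool_pos'],s['q'],s['force'])
print(R.from_rotvec(s['orientation']).as_matrix().round(3))
print(lin([.6,.1015,.058]).round(3))
cam('side','s2.png')
E
```

```text
2.65 [0.60096968 0.10038892 0.13187865] [8.13560338e-02 2.07379084e-01 1.56274077e+00 4.94462766e-05
 1.36909347e+00 1.28063681e+00] [ 1.14566003 -0.71922303  1.09192621]
[[ 0.002  0.363 -0.932]
 [ 0.    -0.932 -0.363]
 [-1.     0.001 -0.002]]
[[ 0.123 -0.002  0.001]]
```

View pics/s2.png

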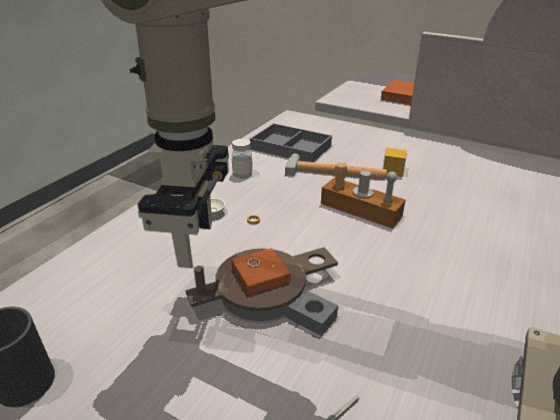

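Gripper hangs above the post (post at (200,280), near finger tip (184,262)). Descend and grip.

>>> {"method": "apply_moves", "body": {
  "series": [
    {"jaw": -1,"linear": [0.06,-0.001,0.001],"roll": 0},
    {"jaw": -1,"linear": [0.123,-0.002,0.001],"roll": 0},
    {"jaw": -1,"linear": [0.123,-0.002,0.001],"roll": 0},
    {"jaw": -1,"linear": [0.123,-0.002,0.001],"roll": 0},
    {"jaw": 1,"linear": [0.123,-0.002,0.001],"roll": 0},
    {"jaw": 1,"linear": [0.123,-0.002,0.001],"roll": 0},
    {"jaw": 1,"linear": [0.123,-0.002,0.001],"roll": 0},
    {"jaw": 1,"linear": [0.123,-0.002,0.001],"roll": 0},
    {"jaw": 1,"linear": [0.123,-0.002,0.001],"roll": 0},
    {"jaw": 1,"linear": [0.123,-0.002,0.001],"roll": 0}
  ],
  "force": 15
}}

```text
t: 3.95
tool_pos: [0.6006, 0.1016, 0.0585]
orientation: [2.022, 0.379, -2.015]
force: [0.5, -0.4, -0.5]
opening: 0.0374
```

```bash
python3 - <<'E'
from g import *
s=read_state();print(s['t'],s['tool_pos'],s['force'],s['opening'])
C=np.array([.5389,.0170]);v=s['tool_pos'][:2]-C;r=np.hypot(*v);a=np.arctan2(v[1],v[0]);print(r,np.degrees(a))
ths=np.radians(np.linspace(np.degrees(a),-7.7,13))[1:]
rr=np.linspace(r,.105,13)[1:]
print(lin(np.c_[C+np.c_[rr*np.cos(ths),rr*np.sin(ths)],np.full(12,s['tool_pos'][2])]).round(3).tolist())
E
```

```text
3.95 [0.60064696 0.10161655 0.05853172] [ 0.48248356 -0.41337694 -0.4747326 ] 0.03742879100980497
0.10475040801253781 53.88077010867887
[[0.0, 0.014, -0.008], [0.0, 0.028, -0.014], [0.0, 0.042, -0.02], [0.0, 0.058, -0.024], [0.0, 0.073, -0.026], [0.0, 0.089, -0.028], [0.0, 0.104, -0.027], [0.0, 0.12, -0.026], [0.0, 0.135, -0.023], [0.0, 0.15, -0.019], [0.0, 0.165, -0.013], [0.0, 0.179, -0.006]]
```

Still closing (opening 37 mm); hold a few more rows, then run the arc.

>>> {"method": "apply_moves", "body": {
  "series": [
    {"jaw": 1,"linear": [0,0,0],"roll": 0},
    {"jaw": 1,"linear": [0,0,0],"roll": 0},
    {"jaw": 1,"linear": [0,0,0],"roll": 0},
    {"jaw": 1,"linear": [0,0,0],"roll": 0},
    {"jaw": 1,"linear": [0,0,0],"roll": 0}
  ]
}}

```text
t: 4.58
tool_pos: [0.6006, 0.1016, 0.0585]
orientation: [2.022, 0.379, -2.015]
force: [-1.3, -0.7, -0.5]
opening: 0.0155
```

>>> {"method": "apply_moves", "body": {
  "series": [
    {"jaw": 1,"linear": [0,0.014,-0.008],"roll": 0},
    {"jaw": 1,"linear": [0,0.028,-0.014],"roll": 0},
    {"jaw": 1,"linear": [0,0.042,-0.02],"roll": 0},
    {"jaw": 1,"linear": [0,0.058,-0.024],"roll": 0},
    {"jaw": 1,"linear": [0,0.073,-0.026],"roll": 0},
    {"jaw": 1,"linear": [0,0.089,-0.028],"roll": 0},
    {"jaw": 1,"linear": [0,0.104,-0.027],"roll": 0},
    {"jaw": 1,"linear": [0,0.12,-0.026],"roll": 0},
    {"jaw": 1,"linear": [0,0.135,-0.023],"roll": 0},
    {"jaw": 1,"linear": [0,0.15,-0.019],"roll": 0},
    {"jaw": 1,"linear": [0,0.165,-0.013],"roll": 0},
    {"jaw": 1,"linear": [0,0.179,-0.006],"roll": 0},
    {"jaw": 1,"linear": [0,0.179,-0.006],"roll": 0},
    {"jaw": 1,"linear": [0,0.179,-0.006],"roll": 0}
  ]
}}

```text
t: 6.32
tool_pos: [0.6428, 0.0024, 0.0584]
orientation: [2.021, 0.379, -2.015]
force: [-0.5, -0.7, -4.7]
opening: 0.0154
```

```bash
python3 - <<'E'
from m import *
from g import lin
s=read_state();print(s['t'],s['tool_pos'],s['force'],s['opening'])
d=cam('side');c=cam('top')
A=cv2.resize(c['pixels'][150:310,120:280],(400,400),interpolation=cv2.INTER_CUBIC)
B=cv2.resize(d['pixels'][200:360,180:340],(400,400),interpolation=cv2.INTER_CUBIC)
cv2.imwrite('pics/c3.png',np.hstack([A,B]))
P=[.43,.032,.038];print(proj(c,P),proj(d,P))
for cc in(c,d):
    try:
        e,a=hole(brown(cc['pixels']),proj(cc,P)[0]);print(e,a,onz(cc,e[0],.038))
    except Exception as x: print(x)
print(lin([s['tool_pos'][0],s['tool_pos'][1],.15]))
E
```

```text
6.325 [0.64275937 0.00237061 0.05837266] [-0.45687717 -0.67448955 -4.71546129] 0.015355435088738354
[[194.62537452 280.00477948]] [[314.51789962 301.10238447]]
((354.2597351074219, 205.26162719726562), (464.9144592285156, 513.0584716796875), 101.90055084228516) 170629 [ 0.55261595 -0.22562018  0.038     ]
((314.2812805175781, 302.3594055175781), (11.976133346557617, 17.328248977661133), 94.55294799804688) 183 [0.42912378 0.03477251 0.038     ]
[[-0.15272436  0.00066902 -0.00016409]]
```

View pics/c3.png

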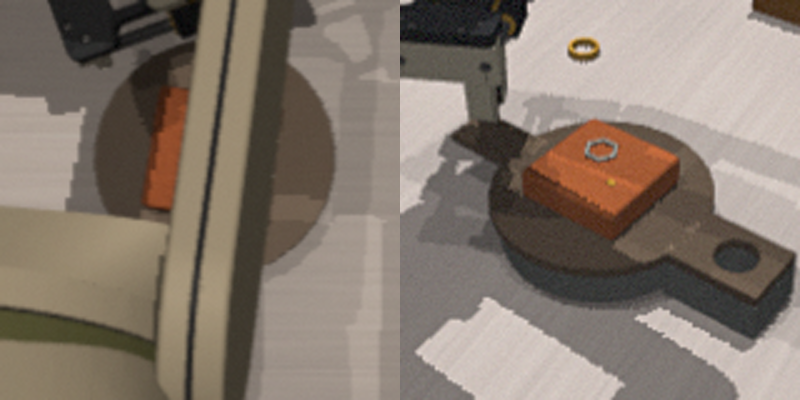

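Side crop: turntable lug stacked squarely over the base lug, holes coincident at crop (738,256); trinkets still on the brick. Release, rise, and go over the pin with a roll.

```bash
python3 - <<'E'
from g import *
print(lin([[.478,-.328,.16]]).round(3))
E
```

```text
[[-0.17   0.414  0.456]]
```

>>> {"method": "apply_moves", "body": {
  "series": [
    {"jaw": -1,"linear": [0,0,0],"roll": 0},
    {"jaw": -1,"linear": [0,0,0],"roll": 0},
    {"jaw": -1,"linear": [0,0,0],"roll": 0},
    {"jaw": -1,"linear": [0,0,0],"roll": 0},
    {"jaw": -1,"linear": [-0.08,0,0],"roll": 0},
    {"jaw": -1,"linear": [-0.17,0,0],"roll": 0},
    {"jaw": -1,"linear": [-0.17,0,0],"roll": 0},
    {"jaw": -1,"linear": [-0.17,0.414,0.456],"roll": 0.913},
    {"jaw": -1,"linear": [-0.17,0.414,0.456],"roll": 0.913},
    {"jaw": -1,"linear": [-0.17,0.414,0.456],"roll": 0.913},
    {"jaw": -1,"linear": [-0.17,0.414,0.456],"roll": 0.913},
    {"jaw": -1,"linear": [-0.17,0.414,0.456],"roll": 0.913},
    {"jaw": -1,"linear": [-0.17,0.414,0.456],"roll": 0.913},
    {"jaw": -1,"linear": [-0.17,0.414,0.456],"roll": 0.913},
    {"jaw": -1,"linear": [-0.17,0.414,0.456],"roll": 0.913},
    {"jaw": -1,"linear": [-0.17,0.414,0.456],"roll": 0.913},
    {"jaw": -1,"linear": [-0.17,0.414,0.456],"roll": 0.913}
  ]
}}

```text
t: 8.55
tool_pos: [0.4786, -0.3269, 0.1598]
orientation: [-2.171, 0.113, 2.165]
force: [0.2, 0.7, -0.5]
opening: 0.0928
```

```bash
python3 - <<'E'
from m import *
from g import lin
s=read_state();print(s['t'],s['tool_pos'],s['opening']);print(R.from_rotvec(s['orientation']).as_matrix().round(3))
d=cam('side');c=cam('top')
A=cv2.resize(c['pixels'],(448,336));B=cv2.resize(c['pixels'][200:310,120:230],(336,336),interpolation=cv2.INTER_CUBIC)
cv2.imwrite('pics/c4.png',np.hstack([A,B]))
for cc,P in((c,(194.6,279)),(d,(314,302))):
  e,a=hole(brown(cc['pixels']),P);print(np.round(e[0],1),np.round(e[1],1),a,onz(cc,e[0],.038))
print(lin([[.478,-.328,.12],[.478,-.328,.059]]).round(3))
E
```

```text
8.55 [ 0.47859605 -0.32689471  0.15982897] 0.09282905531533236
[[ 0.003 -0.104 -0.995]
 [ 0.    -0.995  0.104]
 [-1.    -0.    -0.003]]
[195.  279.9] [17.2 17.8] 264 [0.43024128 0.03148522 0.038     ]
[314.2 302.4] [11.4 17.3] 175 [0.42913702 0.03500609 0.038     ]
[[0.067 0.001 0.001]
 [0.168 0.001 0.001]]
```

View pics/c4.png

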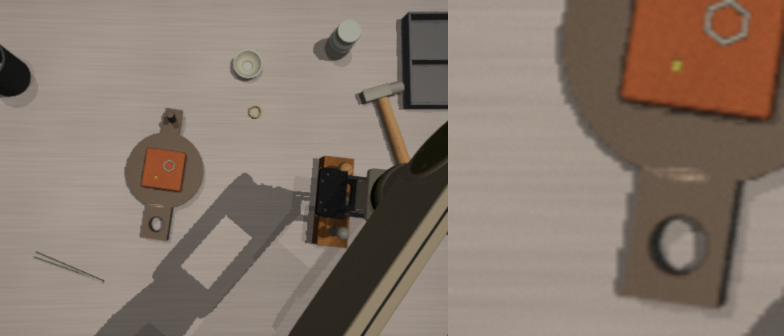

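The lugs line up (turntable hole at top-pixel (195,280) → (0.430,0.0315), equal to the base hole's earlier reading). Gripper is over the pin. Descend and grip.

>>> {"method": "apply_moves", "body": {
  "series": [
    {"jaw": -1,"linear": [0.067,0.001,0.001],"roll": 0},
    {"jaw": -1,"linear": [0.12,0.001,0.001],"roll": 0},
    {"jaw": -1,"linear": [0.168,0.001,0.001],"roll": 0},
    {"jaw": -1,"linear": [0.168,0.001,0.001],"roll": 0},
    {"jaw": -1,"linear": [0.168,0.001,0.001],"roll": 0},
    {"jaw": 1,"linear": [0.168,0.001,0.001],"roll": 0},
    {"jaw": 1,"linear": [0.168,0.001,0.001],"roll": 0},
    {"jaw": 1,"linear": [0.168,0.001,0.001],"roll": 0},
    {"jaw": 1,"linear": [0.168,0.001,0.001],"roll": 0},
    {"jaw": 1,"linear": [0.168,0.001,0.001],"roll": 0},
    {"jaw": 1,"linear": [0.168,0.001,0.001],"roll": 0},
    {"jaw": 1,"linear": [0.168,0.001,0.001],"roll": 0},
    {"jaw": 1,"linear": [0.168,0.001,0.001],"roll": 0},
    {"jaw": 1,"linear": [0.168,0.001,0.001],"roll": 0},
    {"jaw": 1,"linear": [0.168,0.001,0.001],"roll": 0},
    {"jaw": 1,"linear": [0.168,0.001,0.001],"roll": 0}
  ],
  "force": 35
}}

```text
t: 10.65
tool_pos: [0.4781, -0.3278, 0.0591]
orientation: [-2.171, 0.113, 2.165]
force: [0.1, -0.8, -0.4]
opening: 0.0237
```

```bash
python3 - <<'E'
from g import *
s=read_state();print(s['t'],s['tool_pos'],s['opening'],s['force'])
z=s['tool_pos'][2]
print(lin([[*s['tool_pos'][:2],.17],[.43,.032,.17]]).round(3))
E
```

```text
10.65 [ 0.47806333 -0.32783257  0.05907701] 0.023689107592888947 [ 0.12629836 -0.84377878 -0.35219481]
[[-0.185 -0.    -0.001]
 [-0.185 -0.588  0.142]]
```

>>> {"method": "apply_moves", "body": {
  "series": [
    {"jaw": 1,"linear": [-0.05,0,0],"roll": 0},
    {"jaw": 1,"linear": [-0.1,0,0],"roll": 0},
    {"jaw": 1,"linear": [-0.15,0,0],"roll": 0},
    {"jaw": 1,"linear": [-0.185,0,0],"roll": 0},
    {"jaw": 1,"linear": [-0.185,-0.08,0.02],"roll": 0},
    {"jaw": 1,"linear": [-0.185,-0.16,0.04],"roll": 0},
    {"jaw": 1,"linear": [-0.185,-0.24,0.06],"roll": 0},
    {"jaw": 1,"linear": [-0.185,-0.32,0.08],"roll": 0},
    {"jaw": 1,"linear": [-0.185,-0.4,0.1],"roll": 0},
    {"jaw": 1,"linear": [-0.185,-0.48,0.12],"roll": 0},
    {"jaw": 1,"linear": [-0.185,-0.55,0.135],"roll": 0},
    {"jaw": 1,"linear": [-0.185,-0.588,0.142],"roll": 0},
    {"jaw": 1,"linear": [-0.185,-0.588,0.142],"roll": 0},
    {"jaw": 1,"linear": [-0.185,-0.588,0.142],"roll": 0},
    {"jaw": 1,"linear": [-0.125,-0.588,0.142],"roll": 0},
    {"jaw": 1,"linear": [-0.07,-0.588,0.142],"roll": 0},
    {"jaw": 1,"linear": [-0.07,-0.588,0.142],"roll": 0},
    {"jaw": 1,"linear": [-0.07,-0.588,0.142],"roll": 0}
  ]
}}

```text
t: 12.9
tool_pos: [0.4307, 0.0312, 0.1021]
orientation: [-2.171, 0.115, 2.163]
force: [0.6, -0.2, -1.7]
opening: 0.0232
```

```bash
python3 - <<'E'
from g import *
s=read_state();print(s['t'],s['tool_pos'],s['opening'],s['force']);print(R.from_rotvec(s['orientation']).as_matrix().round(3))
d=cam('side');x,y,z=s['tool_pos']
cv2.imwrite('pics/s5.png',cv2.resize(d['pixels'][180:360,220:420],(600,540),interpolation=cv2.INTER_CUBIC))
print((proj(d,[[x,y,z-.048],[.43,.032,.038]])-[220,180])*3)
print(lin([[.43,.032,.08],[.43,.032,.052]]).round(3))
E
```

```text
12.9 [0.43071873 0.0312277  0.10210258] 0.023178644855101932 [ 0.60435555 -0.22212822 -1.71500011]
[[ 0.004 -0.105 -0.994]
 [-0.    -0.994  0.105]
 [-1.    -0.    -0.004]]
[[284.39611759 339.52474131]
 [283.55369886 363.30715342]]
[[ 0.038 -0.001  0.002]
 [ 0.084 -0.001  0.003]]
```

View pics/s5.png

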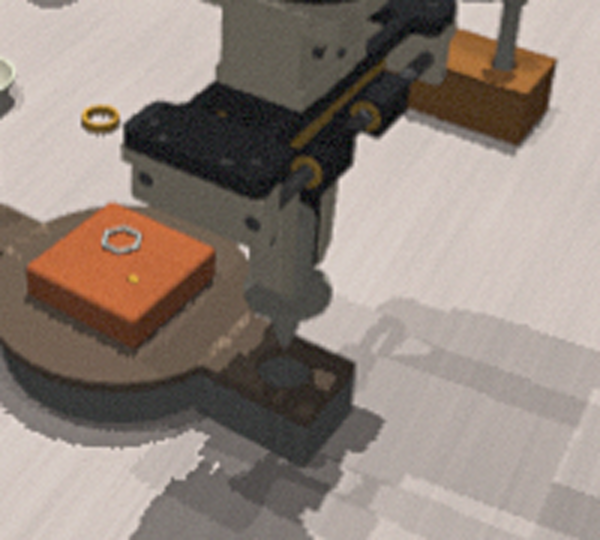

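Pin tip at crop (286,348) stands over the hole centre (286,371), upright. Lower slowly to just above seating.

>>> {"method": "apply_moves", "body": {
  "series": [
    {"jaw": 1,"linear": [0.01,-0.001,0.002],"roll": 0},
    {"jaw": 1,"linear": [0.02,-0.001,0.002],"roll": 0},
    {"jaw": 1,"linear": [0.03,-0.001,0.002],"roll": 0},
    {"jaw": 1,"linear": [0.04,-0.001,0.003],"roll": 0},
    {"jaw": 1,"linear": [0.05,-0.001,0.003],"roll": 0},
    {"jaw": 1,"linear": [0.06,-0.001,0.003],"roll": 0},
    {"jaw": 1,"linear": [0.07,-0.001,0.003],"roll": 0},
    {"jaw": 1,"linear": [0.078,-0.001,0.003],"roll": 0},
    {"jaw": 1,"linear": [0.081,-0.001,0.003],"roll": 0},
    {"jaw": 1,"linear": [0.083,-0.001,0.003],"roll": 0},
    {"jaw": 1,"linear": [0.083,-0.001,0.003],"roll": 0}
  ]
}}

```text
t: 14.32
tool_pos: [0.4299, 0.0321, 0.0529]
orientation: [-2.173, 0.114, 2.161]
force: [-0.1, 0.6, -2.9]
opening: 0.0236
```

```bash
python3 - <<'E'
from g import *
s=read_state();print(s['t'],s['tool_pos'],s['opening'],s['force'])
E
```

```text
14.325 [0.42985066 0.03212781 0.05289468] 0.023581986005816596 [-0.12164754  0.59514959 -2.91962497]
```

>>> {"method": "apply_moves", "body": {
  "series": [
    {"jaw": 1,"linear": [0.001,0,0],"roll": 0},
    {"jaw": 1,"linear": [0.002,0,0],"roll": 0},
    {"jaw": 1,"linear": [0.002,0,0],"roll": 0},
    {"jaw": 1,"linear": [0.002,0,0],"roll": 0}
  ]
}}

```text
t: 14.82
tool_pos: [0.4301, 0.0321, 0.0521]
orientation: [-2.174, 0.114, 2.161]
force: [-1.6, -0.5, 2.4]
opening: 0.0235
```

Light contact (force up to +2.4 N from −2.9). Release, rise and clear the view.

>>> {"method": "apply_moves", "body": {
  "series": [
    {"jaw": -1,"linear": [0,0,0],"roll": 0},
    {"jaw": -1,"linear": [0,0,0],"roll": 0},
    {"jaw": -1,"linear": [0,0,0],"roll": 0},
    {"jaw": -1,"linear": [0,0,0],"roll": 0},
    {"jaw": -1,"linear": [0,0,0],"roll": 0},
    {"jaw": -1,"linear": [-0.05,0,0],"roll": 0},
    {"jaw": -1,"linear": [-0.1,0,0],"roll": 0},
    {"jaw": -1,"linear": [-0.2,0,0],"roll": 0},
    {"jaw": -1,"linear": [-0.25,0,0],"roll": 0},
    {"jaw": -1,"linear": [-0.25,0.1,0],"roll": 0},
    {"jaw": -1,"linear": [-0.25,0.2,0],"roll": 0},
    {"jaw": -1,"linear": [-0.25,0.3,0],"roll": 0},
    {"jaw": -1,"linear": [-0.25,0.4,0],"roll": 0},
    {"jaw": -1,"linear": [-0.25,0.5,0],"roll": 0},
    {"jaw": -1,"linear": [-0.25,0.5,0],"roll": 0},
    {"jaw": -1,"linear": [-0.25,0.5,0],"roll": 0}
  ]
}}

```text
t: 16.82
tool_pos: [0.3975, -0.2659, 0.2017]
orientation: [-2.172, 0.114, 2.16]
force: [0.1, 0.9, -0.2]
opening: 0.093
```

```bash
python3 - <<'E'
from g import *
s=read_state();print(s['t'],s['tool_pos'],s['opening'],s['force'])
d=cam('side');c=cam('top')
A=cv2.resize(c['pixels'][150:310,120:280],(400,400),interpolation=cv2.INTER_CUBIC)
B=cv2.resize(d['pixels'][220:340,260:380],(400,400),interpolation=cv2.INTER_CUBIC)
cv2.imwrite('pics/c6.png',np.hstack([A,B]))
P=[[.43,.032,.043],[.43,.032,.089]]
print((proj(c,P)-[120,150])*2.5,(proj(d,P)-[260,220])*3.333+[400,0])
E
```

```text
16.825 [ 0.39749744 -0.26588473  0.2016527 ] 0.09298970229204107 [ 0.05106453  0.89142775 -0.19243652]
[[185.47797942 325.29934298]
 [174.8446072  328.11521968]] [[582.20890568 262.64031313]
 [586.98797613 189.01612293]]
```

View pics/c6.png

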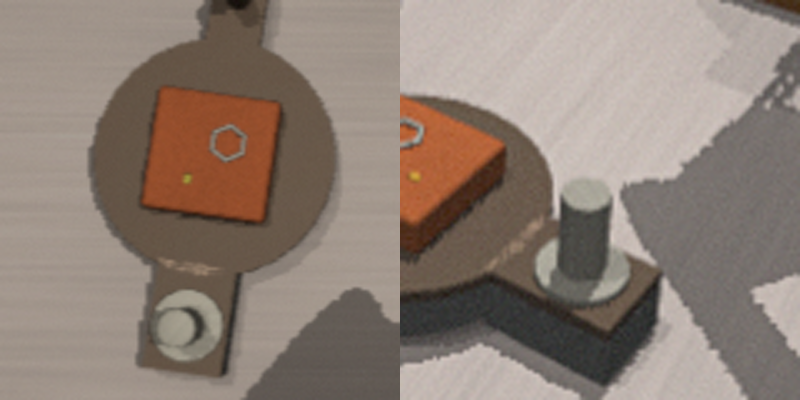

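The pin stands upright with its collar flat on the lug: top-crop collar at (187,325) against a predicted (185,325), and side-crop pin top at (587,193) against (587,189). Handing in.

```bash
python3 -c "
from plant import *
print(close_job())"
```

```text
the job is handed in; nothing more can be done
None
```

I gripped the post and swung the turntable about 62° clockwise until the holes lined up. I then took the collared pin from the middle stand hole, lowered it through both holes until its collar was on the lug, let go and moved the arm away. The job was handed in at about 17 s of the 54 s allowed.

**Hole alignment:** the top camera put the turntable hole at (0.430, 0.0315), within 1 mm of the base hole's earlier position. The side camera read its y about 3.5 mm higher (0.035). I put that down to calibration error, since the side camera read about 5 mm off in y on the lug hole before the turn too; the pin went in cleanly.

**Pin seating:** I pressed only lightly, with the force changing by about 5 N. After release, both cameras showed the pin upright with its collar flat on the lug. The collar was within about 1 pixel of where a seated pin should appear, and the pin's top within about 1.5 pixels.

The trinkets on the firebrick stayed in place, and no check failed.

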